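# Walk the laser head home onto its two locating stops

## Robot

A 6-joint arm with a two-finger parallel gripper is mounted at the origin on the work surface. World frame = base frame: x ahead of the robot, y to its left, z up, the work surface at z = 0. Lengths are in mm, angles in rad, forces in N, time in s.
With the tool pointing down it reaches from about 350 to 775 mm from the base axis. Payload 7.3 kg.
Tool frame: the origin (TCP) lies between the finger pads; the fingertips stand 22 mm ahead of it and the grasp point (between the pads) lies 3 mm ahead of it; z points along the fingers, x is the direction in which the jaws open and shut, and the axes are right-handed (so a half turn about z gives the same grasp; the last joint's range is limited). The gripper opens to 92 mm and grips with 3 to 60 N. Pads are 19 mm wide; open, the fingers measure 130 mm over their backs; the gripper's body (75 mm by 190 mm) begins 47 mm behind the grasp point.
Start: joints at [1.154, 0.342, 1.524, -0, 1.275, -0.146], TCP at [140.422, 505.89, 248.741] pointing down, gripper open.
Joint ranges: [-2.53, 2.53], [-0.77, 2.02], [0.04, 2.7], [-1, 4.14], [0.28, 2.66], [-3.11, 3.11]. Speed limits (rad/s): [2.57, 2.57, 3.14, 3.14, 3.14, 3.14].

## Interface

Orientations are given as [roll, pitch, yaw] about the fixed x, y, z axes, in that order (R = Rz(yaw) Ry(pitch) Rx(roll)).
In Python, from plant import * gives the robot as it stands. The module is installed in compiled form; this text tells all that it offers.
- The arm moves only by the shell command python3 -m handwheel 'ROWS' [OPENING]. ROWS is a JSON object of lists of equal length, an entry for each row: "translation": the shift along the world's x, y, z in units of 15 cm (1.0 is 15 cm), a list of three; "twist": the turn about the world's z in units of 90 degrees (1.0 is 90 degrees). In form: {"translation": [[tx, ty, tz], ...], "twist": [twist, ...]}. A call has exactly 8 rows; each row shifts and turns the pose as measured when the row begins; what a row does not reach is not made up. A row lasts 1/8 s, in which the tool goes at most 62.5 mm and 10.7 degrees, less where a joint would pass 70% of its speed; a pose out of reach is approached as far as the arm can. A call with a number of a shift or a turn outside -1 to 1 is refused whole. A call with a gripper value outside its range is refused whole. OPENING is the closure in counts, from 0 (fully open) to 255 (shut), set as the call begins (- or left out, the last holds). The fingers move at their own pace and stop on an object; the grip force is fixed at half the most. Time passes only in rows, so rows that do not move let the fingers close, or fill a call up. It gives the time, the measured TCP pose, the force and the opening at its end, in the units of the state.
- get_obs(): the state, without advancing time (a new reading comes with each control period).
- capture(name): name is "scene" or "top" or "wrist"; returns a dict with "img" (384x512x3 uint8, red, green, blue), "vertical_fov" (degrees; the focal length in pixels is half the picture's height over the tangent of half this angle, whatever the lens; pixels are square), "cx", "cy" (the principal point, pixels), "world_from_camera" (4x4, takes a point from camera to world coordinates). Camera axes: x right, y up, looking along -z (the intrinsics and any distortion apply to the point x, -y, -z); pixel columns grow to the right and rows downward; lengths in mm; the calibration is good to about 2 mm. A picture is of the moment at which its call begins. There is no depth.
- close_job(): hands the job in, once; it reports no verdict.
Trained networks look in the newest picture that a camera, given by its name, has taken for a name from the list of things; names that differ only in an ending like _2 or _b are one class to them, and where a whole thing is asked for, a point or a joint stands for the part that bears it (a point fixed in the world has none). Each returns a list of dicts, best first, with "score" (0 to 1); they miss things now and then, are a little off and sometimes report something else, mostly with a low value. They report only what shows in the picture. A call takes as long as a camera call. They do not tell look-alikes from the thing itself.
- search_frame(camera, label): "position" ([x, y, z] in mm, in the coordinates of the camera as it stood for that picture, good to about 4 mm: the middle of the surface that is visible of it).
- spot_point(camera, label): "position" ([x, y, z] in mm, in the coordinates of the camera as it stood for that picture, good to about 4 mm: a listed point, or the origin of a listed thing).
The state is a dict: "time": time; "joint_positions": joint angles; "dq": joint speeds; "tau": joint torques, N m; "tool_pos": TCP position; "tcp_rot": TCP orientation; "contact_force": force on the tool from outside, world axes, zero at the start; "moment": the same for the moment, N m; "grip_width": finger opening in mm.
Only numpy, scipy, OpenCV 4.12 (cv2) and the standard library are available. Lean on these libraries where they do the work, as an engineer would, in place of code of your own. Each camera call takes 0.05 s, during which the arm holds its last target.

## Task

The heavy laser head has been pulled back from its two screw-adjusted locating stops. Without lifting it, walk it forward across the optical table by pushing its two rear corners in turn, keeping off the sockets in the middle of its back, until its front face rests against the rubber tips of both stops at once; press only lightly there, since a hard shove would shift the stops and spoil the alignment. Leave the other things on the table where they stand.

Things in the scene. Friction and masses are not known exactly. Their poses are not given: they have to be found in the camera images.
- laser: Laser head: flat low box, 150 long (x) x 170 wide (y) x 64 mm high, black and grey on an aluminium base plate, 1.1 to 1.9 kg, too wide to grasp. Slides flat on the table (friction about 0.5 to 0.7): a push on one rear corner takes some 4 to 12 N and turns it as it moves. Origin: centre of its underside; x to its front, the face with the round beam aperture, which meets the stops; y to its left.
- rear_left (a point): Where to push: centre of the left black rubber corner guard on the flat rear face of the laser head (head frame: 75 mm back, 68 mm left, 32 mm up). Clear pushing area 34 mm wide, 46 mm high, flush with the face. Fingers grip on it: bearing down or up while pushing adds drag and force. Axes as the head's.
- rear_right (a point): The same on the right rear corner (75 mm back, 68 mm right, 32 mm up in the head's frame).
- sockets: The connector group on the middle of the laser head's rear face (part of the head): round sockets standing up to 16 mm out of the face, within 40 mm to either side of the middle, 16 to 50 mm above the table. Delicate: not to be pushed. Origin: lower edge of the rear face at its middle; axes as the head's.
- stops: The clamped pair of stops with the first iris of the beam line, fixed to the table. Origin: on the table, half-way between the two stop posts. x points along the beam, away from the head; y to the left. The iris stands 75 mm beyond the origin, up to 82 mm high. The head must come in centred between the stops to about 18 mm, or a corner of its front misses a tip.
- stop_left: Left stop, 65 mm left of the origin of stops: clamped steel pillar, 25 mm across, 62 mm high. A level screw 33 mm up carries a rubber tip, 17 mm across, towards the head. The tip's face lies 30 to 39 mm before the pillar axis (-x); each screw has its own setting, not given: feel for it. The tip gives by up to 5 mm at 1.2 N per mm, then is hard. Origin: on the table, pillar axis; axes as stops.
- stop_right: Right stop, like the left one, 65 mm right of the origin of stops; its screw has its own setting, so that the seated head may stand up to 0.07 rad off the stops' axes.
- mirror_mount: Bystander: a mirror in a square black mount on a post, on a black base plate 50 x 75 mm, 157 mm high, standing loose to the left of the stops. Origin: centre of its underside.
- lens_mount: Bystander: a round lens in a black ring 60 mm across on a post, on a black base plate 50 x 75 mm, 158 mm high, standing loose to the right of the stops. Origin: centre of its underside.
- tissue_box: Bystander: a cardboard box of lens tissues, 65 x 110 x 45 mm, loose, to the right of the laser head. Origin: centre of its underside.
Not all that is in view belongs to the job. Leave any blue, green or purple look-alike of the laser alone.

How it is judged (in metres and radians):
At the end, for the whole second after the job is handed in: The laser head stands flat and still on the table, its front face resting against the rubber tips of both stops at once (at least 0.3 N on each), its axis within 0.12 rad of the stops' axis (contact force between laser and stop_left above 0.3 N and contact force between laser and stop_right above 0.3 N and angle between the x axis of laser and the x axis of stops, either way round below 0.12 rad and angle between laser's own z axis and vertical below 0.03 rad and linear speed of laser below 0.005 m/s); the robot touches nothing.
It fails at once if a stop is pressed with more than 15 N (contact force between any of stop_left, stop_right and anything else above 15 N).
It fails at once if the sockets on the back of the laser head are pushed (more than 2 N) (contact force between sockets and anything else above 2 N).
It fails at once if the laser head is lifted or tipped (more than 0.1 rad, or 10 mm up) (angle between laser's own z axis and vertical above 0.1 rad or height (world z) of laser above 0.01 m).
It fails at once if the mirror mount, the lens mount or the tissue box is moved (more than 10 mm) or tipped (distance of any of mirror_mount, lens_mount, tissue_box from where it was at the start of the episode above 0.01 m or angle between any of mirror_mount, lens_mount's own z axis and vertical above 0.2 rad).
It also fails if it takes over 72 s, if anything falls off the work surface, if the arm or the gripper's body presses on something with over 40 N, if the wrist force passes 120 N, or if a joint passes its speed limit or range.

## Working session

There is one attempt and no reset: what is moved stays moved. The work goes in short steps, Python scripts to look and compute and a shell command to move; the robot and the scene stay as the last step left them, time stands still between calls to the robot, and variables do not carry over. Pictures are saved under pics/ and viewed, and the job is handed in when it is done.

```bash
mkdir -p pics; cat > h.py <<'E'
from plant import *
import numpy as np, cv2
def w(c,p):
    return (np.array(c["world_from_camera"])@np.r_[p,1])[:3]
def save(c,n): cv2.imwrite("pics/"+n+".png",cv2.cvtColor(c["img"],cv2.COLOR_RGB2BGR))
E
python3 - <<'E'
from h import *
o=get_obs(); print(o)
for n in ["scene","top","wrist"]:
    c=capture(n); save(c,n+"0")
    print(n,c["vertical_fov"],c["cx"],c["cy"],np.round(c["world_from_camera"],3).tolist())
    if n=="wrist": continue
    for l in ["laser","rear_left","rear_right","sockets","stops","stop_left","stop_right","mirror_mount","lens_mount","tissue_box"]:
        print(l,[(np.round(w(c,d["position"])).tolist(),round(d["score"],2)) for d in spot_point(n,l)[:4]])
E
```

```text
{'time': 0.0, 'joint_positions': array([ 1.15405099e+00,  3.42708260e-01,  1.52501561e+00,  2.18753014e-05,
        1.27539364e+00, -1.45994760e-01]), 'dq': array([ 0.00074488,  0.00059723, -0.0002723 , -0.000526  , -0.00073838,
        0.00035096]), 'tau': array([-1.22780824e-03, -4.31250894e+01, -2.44218117e+01,  7.16584269e-02,
        5.59301418e-02, -7.92515084e-05]), 'tool_pos': array([140.23170049, 505.53968113, 248.05293616]), 'tcp_rot': array([-3.14135013e+00,  1.50558306e-03,  1.30003955e+00]), 'contact_force': array([-0.60266711, -0.25119418, -0.08423388]), 'moment': array([-0.0582613 ,  0.02491502,  0.0100376 ]), 'grip_width': 91.62872432838789}
scene 45.374724087025456 261.165614885149 187.51455826002996 [[0.058, -0.771, 0.634, 1247.867], [0.998, 0.05, -0.03, -139.578], [-0.009, 0.635, 0.773, 940.245], [0.0, 0.0, 0.0, 1.0]]
laser [([267.0, -212.0, 3.0], 0.8), ([432.0, 275.0, -0.0], 0.73), ([556.0, 6.0, -1.0], 0.7), ([399.0, -474.0, 3.0], 0.56)]
rear_left [([369.0, -238.0, 31.0], 0.93), ([489.0, 81.0, 26.0], 0.9), ([455.0, -558.0, 30.0], 0.89), ([518.0, 325.0, 32.0], 0.61
[... 879 characters left out ...]
, 0.76), ([372.0, -229.0, 33.0], 0.55)]
rear_right [([490.0, -432.0, 29.0], 0.88), ([391.0, 367.0, 34.0], 0.81), ([472.0, -53.0, 29.0], 0.68), ([298.0, -115.0, 33.0], 0.65)]
sockets [([473.0, -496.0, -1.0], 0.65), ([455.0, 344.0, -4.0], 0.61), ([330.0, -179.0, 0.0], 0.61), ([483.0, 17.0, 3.0], 0.55)]
stops []
stop_left [([750.0, 79.0, -5.0], 0.68)]
stop_right []
mirror_mount [([730.0, 218.0, -3.0], 0.72)]
lens_mount [([670.0, -177.0, -1.0], 0.65)]
tissue_box [([561.0, -237.0, 3.0], 0.83), ([559.0, 4.0, 3.0], 0.17)]
wrist 59.13754576402395 249.72526439514007 192.7829802658522 [[0.267, -0.918, -0.293, 62.167], [0.964, 0.254, 0.081, 528.23], [-0.0, -0.304, 0.953, 385.287], [0.0, 0.0, 0.0, 1.0]]
```

View pics/scene0.png

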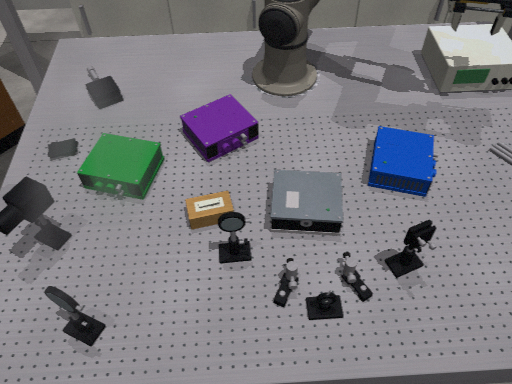

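View pics/top0.png

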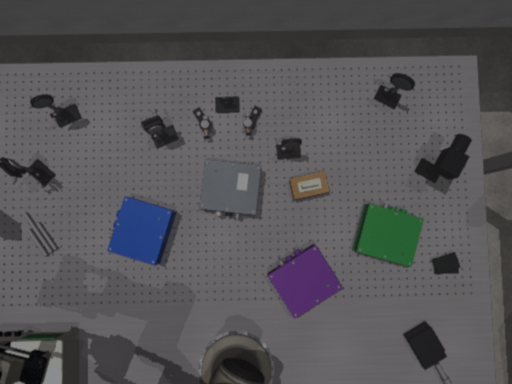

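The grey head sits at about (557, 5), px (231,187) in top, with the two stops ahead of it. The blue, green and purple boxes are look-alikes. Next I'll refine the poses and look at an enlarged crop.

```bash
cat >> h.py <<'E'
def ray(c,u,v,z):
    f=192/np.tan(np.radians(c["vertical_fov"])/2)
    T=np.array(c["world_from_camera"])
    d=T[:3,:3]@np.array([(u-c["cx"])/f,-(v-c["cy"])/f,-1]); o=T[:3,3]
    return o+d*(z-o[2])/d[2]
def near(c,n,l,ref,r=60):
    g=[w(c,d["position"]) for d in spot_point(n,l)]
    g=[p for p in g if np.linalg.norm(p[:2]-ref)<r]
    return g[0] if g else None
def proj(c,p):
    f=192/np.tan(np.radians(c["vertical_fov"])/2)
    q=np.linalg.inv(np.array(c["world_from_camera"]))@np.r_[p,1]
    return c["cx"]+f*q[0]/-q[2], c["cy"]-f*q[1]/-q[2]
E
python3 - <<'E'
from h import *
refs=dict(laser=(558,4),rear_left=(490,83),rear_right=(473,-50),sockets=(483,17),stop_left=(750,77),stop_right=(746,-53),stops=(748,12))
A={}
for k in range(3):
  for n in ["scene","top"]:
    c=capture(n)
    for l,r in refs.items():
        g=near(c,n,l,np.array(r),45)
        if g is not None: A.setdefault((l,n),[]).append(g)
    if k==0:
        im=c["img"]; u=(180,80,110,150) if n=="top" else (180,140,210,190)
        cr=cv2.resize(im[u[1]:u[1]+u[3],u[0]:u[0]+u[2]],None,fx=4 if n=="top" else 3,fy=4 if n=="top" else 3,interpolation=cv2.INTER_CUBIC)
        cv2.imwrite(f"pics/{n}1.png",cr[...,::-1])
for k,v in A.items(): print(k,len(v),np.mean(v,0).round(1),np.std(v,0).round(1))
E
```

```text
('laser', 'scene') 3 [5.545e+02 4.800e+00 4.000e-01] [1.2 0.4 1.3]
('rear_left', 'scene') 3 [488.6  78.4  27.5] [0.4 1.  1.6]
('rear_right', 'scene') 2 [469.5 -52.6  34.1] [0.7 0.3 0.7]
('stop_left', 'scene') 3 [749.7  76.8  -1.4] [0.7 1.7 0.3]
('stop_right', 'scene') 2 [748.6 -54.9  -1.8] [1.9 0.4 0.4]
('laser', 'top') 3 [557.2   2.3   0.7] [0.8 1.3 1.2]
('rear_left', 'top') 3 [488.5  80.9  29.9] [1.3 0.5 0.9]
('rear_right', 'top') 2 [470.6 -53.   30.2] [1.  0.5 0.2]
('sockets', 'top') 3 [483.5  16.9   1.8] [1.2 1.1 1.4]
('stop_left', 'top') 3 [750.8  79.4  -2.2] [0.9 1.1 0.3]
('stop_right', 'top') 3 [ 7.529e+02 -5.190e+01  3.000e-01] [0.5 0.5 2. ]
```

View pics/top1.png

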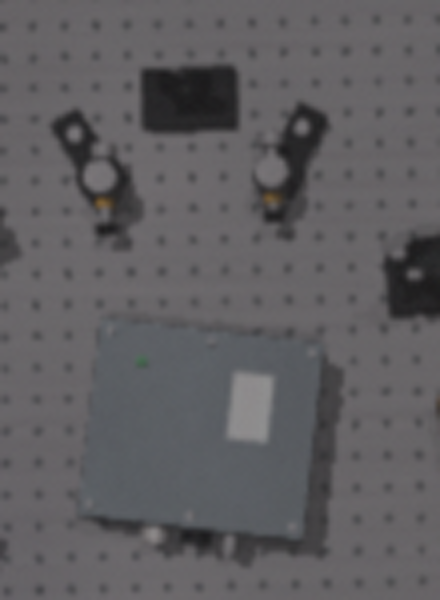

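View pics/scene1.png

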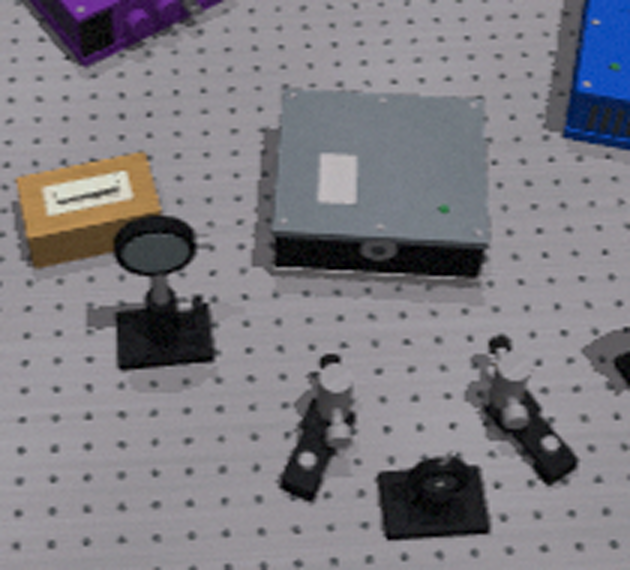

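```bash
python3 - <<'E'
from h import *
c=capture("top"); 
P=lambda x,y,z:ray(c,180+(x+.5)/4-.5,80+(y+.5)/4-.5,z)[:2]
L=P(101,175,62);R=P(271,171,62);print("pillars",L,R,"ang",np.arctan2(-(L-R)[0],(L-R)[1]),(L+R)/2)
print("tips",P(106,228,33),P(272,213,33))
a,b=P(142,69,8),P(237,66,8);a2,b2=P(145,131,8),P(237,128,8);print("iris",(a+b+a2+b2)/4,np.arctan2(-(a-b)[0],(a-b)[1]),np.arctan2(-(a2-b2)[0],(a2-b2)[1]))
g=c["img"].astype(int)
import cv2
hsv=cv2.cvtColor(c["img"],cv2.COLOR_RGB2HSV)
for p in [(400-0)]:pass
print(hsv[80+100,180+40],hsv[80+70,180+70],hsv[80+75,180+15])
# corners by eye of the top face
C=np.array([P(100,320,64),P(325,340,64),P(302,540,64),P(80,515,64)]);print(C.round(1),C.mean(0), np.linalg.norm(C-np.roll(C,1,0),axis=1))
E
```

```text
pillars [749.79503536  76.17465494] [750.27613843 -52.4400002 ] ang 0.0037406376753400437 [750.0355869   11.86732737]
tips [715.65586574  76.80020164] [724.78003768 -51.71808007]
iris [823.96393707  11.96261484] 0.012794713829499432 0.013319800087423549
[109  20 100] [160   7 104] [160   8 102]
[[638.8  78.1]
 [620.1 -90.5]
 [470.3 -70. ]
 [492.6  94.9]] [555.45794981   3.15544611] [147.16277693 169.62952812 151.22776496 166.43880252]
```

```bash
python3 -m handwheel '{"translation": [[0.25,-0.3,0],[0.25,-0.3,0],[0.25,-0.3,0],[0.25,-0.3,0],[0.2,-0.35,0],[0.2,-0.35,0],[0.2,-0.35,0],[0.2,-0.35,0]], "twist": [-0.104,-0.104,-0.104,-0.104,-0.104,-0.104,-0.104,-0.104]}' 255
```

```text
time: 4.6
tool_pos: [415.5, 106.8, 249.8]
tcp_rot: [-3.141, -0.007, -0.04]
contact_force: [0.6, 0.2, 0.6]
grip_width: 16.3
```

```bash
python3 -m handwheel '{"translation": [[0.02,-0.35,-0.15],[0.02,-0.35,-0.2],[0,-0.35,-0.2],[0,-0.02,-0.35],[0,0,-0.32],[0,0,-0.2],[0,0,0],[0,0,0]], "twist": [0.02,0,0,0,0,0,0,0]}'
```

```text
time: 5.6
tool_pos: [425.7, -65.0, 33.9]
tcp_rot: [3.14, -0.019, -0.02]
contact_force: [0.1, 0.6, 0.2]
grip_width: 0.4
```

```bash
python3 -m handwheel '{"translation": [[0.03,0.07,0.01],[0.03,0,0],[0.03,0,0],[0.03,0,0],[0.03,0,0],[0.03,0,0],[0.03,0,0],[0.03,0,0]], "twist": [0,0,0,0,0,0,0,0]}'; python3 - <<'E'
from h import *
c=capture("top");save(c,"t2");c=capture("scene");save(c,"s2")
a=cv2.imread("pics/t2.png")[110:260,150:300];b=cv2.imread("pics/s2.png")[130:240,220:370]
cv2.imwrite("pics/c2.png",np.vstack([cv2.resize(a,None,fx=2.2,fy=2.2),cv2.resize(b,None,fx=2.2,fy=2.2)]))
E
```

```text
time: 6.6
tool_pos: [453.3, -52.7, 37.6]
tcp_rot: [-3.141, 0.003, -0.018]
contact_force: [-17.9, -3.3, 14.8]
grip_width: 0.4
```

View pics/c2.png

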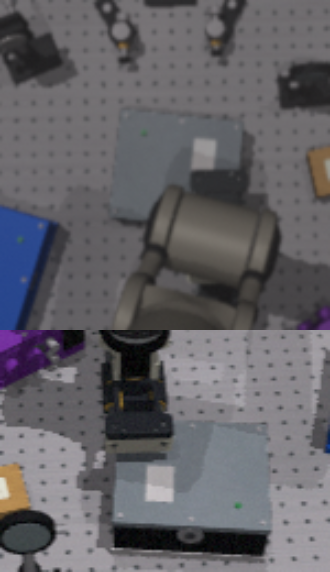

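The top picture shows the gripper just behind the right rear corner, at about px (215,185) of the crop. The contact force is high and carries a downward component, so I'll relieve z while pushing.

```bash
python3 -m handwheel '{"translation": [[-0.02,0,0],[0,0,0],[0.03,0,0.01],[0.03,0,0.01],[0.03,0,0.01],[0.03,0,0.01],[0.03,0,0.01],[0.03,0,0.01]], "twist": [0,0,0,0,0,0,0,0]}'; python3 -c "
from plant import *
o=get_obs();print(o['contact_force'],o['moment'],o['tool_pos'])"
```

```text
time: 7.7
tool_pos: [465.7, -52.0, 41.9]
tcp_rot: [-3.137, 0.037, -0.018]
contact_force: [-7.7, -3.7, -2.5]
grip_width: -0.1
[-7.70081787 -3.70420311 -2.47501947] [-0.55069892  1.05052161 -0.08234796] [465.7075343  -52.02955421  41.86903836]
```

```bash
python3 -m handwheel '{"translation": [[0.03,0,0.005],[0.03,0,0.005],[0.03,0,0.005],[0.03,0,0.005],[0.03,0,0.005],[0.03,0,0.005],[0,0,0],[0,0,0]], "twist": [0,0,0,0,0,0,0,0]}'
```

```text
time: 8.7
tool_pos: [475.1, -52.9, 42.5]
tcp_rot: [-3.135, 0.085, -0.016]
contact_force: [-2.1, -0.5, 0.5]
grip_width: 0.1
```

```bash
python3 -m handwheel '{"translation": [[-0.2,0,0],[-0.15,0,0],[0,0.3,0],[0,0.35,0],[0,0.25,0],[0,0,0],[0,0,0],[0,0,0]], "twist": [0,0,0,0,0,0,0,0]}'; cat >> h.py <<'E'
def look(k):
    c=capture("top");save(c,f"t{k}");s=capture("scene");save(s,f"s{k}")
    out=[]
    for n,cc in (("top",c),("scene",s)):
        for l,r in (("laser",(600,10)),("rear_left",(510,80)),("rear_right",(500,-55))):
            g=near(cc,n,l,np.array(r),75); print(n,l,None if g is None else g.round(1))
    cr=c["img"][90:240,170:300]
    cv2.imwrite(f"pics/c{k}.png",cv2.resize(cr,None,fx=4,fy=4,interpolation=cv2.INTER_CUBIC)[...,::-1])
E
python3 -c "
from h import *
look(3)"
```

```text
time: 9.7
tool_pos: [428.7, 84.3, 43.9]
tcp_rot: [-3.136, 0.07, -0.019]
contact_force: [0.1, -1.0, -0.7]
grip_width: 0.3
top laser [574.    8.    0.6]
top rear_left [496.6  77.5  29.6]
top rear_right [492.8 -59.4  32.3]
scene laser [569.4  10.6  -1.3]
scene rear_left [495.8  73.1  27.7]
scene rear_right [493.7 -58.3  33.7]
```

View pics/c3.png

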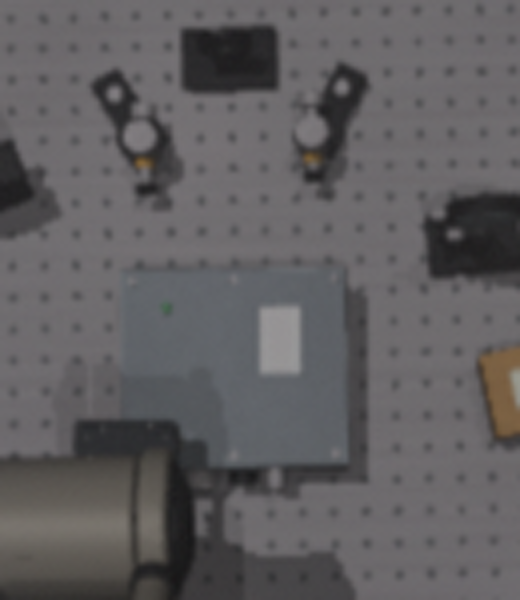

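```bash
python3 -m handwheel '{"translation": [[0.14,-0.06,-0.03],[0.12,0,-0.01],[0,0,0],[0.1,0,0.005],[0.1,0,0.005],[0,0,0],[0,0,0],[0,0,0]], "twist": [0,0,0,0,0,0,0,0]}'
```

```text
time: 11.1
tool_pos: [487.5, 77.0, 37.7]
tcp_rot: [-3.134, 0.091, -0.017]
contact_force: [0.3, 0.2, -0.7]
grip_width: 0.7
```

```bash
python3 -m handwheel '{"translation": [[0.13,0,0.005],[0.03,0,0],[-0.15,0,0],[-0.25,0,0],[0,-0.35,0],[0,-0.35,0],[0,-0.25,0],[0,0,0]], "twist": [0,0,0,0,0,0,0,0]}';python3 -c "
from h import *
look(4)"
```

```text
time: 12.1
tool_pos: [446.3, -68.8, 38.7]
tcp_rot: [-3.136, 0.092, -0.014]
contact_force: [-0.5, 0.3, 0.4]
grip_width: 0.6
top laser [595.1   1.8   1.1]
top rear_left None
top rear_right None
scene laser [588.7   2.   -2.3]
scene rear_left [528.1  78.6  27.5]
scene rear_right [509.4 -53.8  31.4]
```

View pics/c4.png

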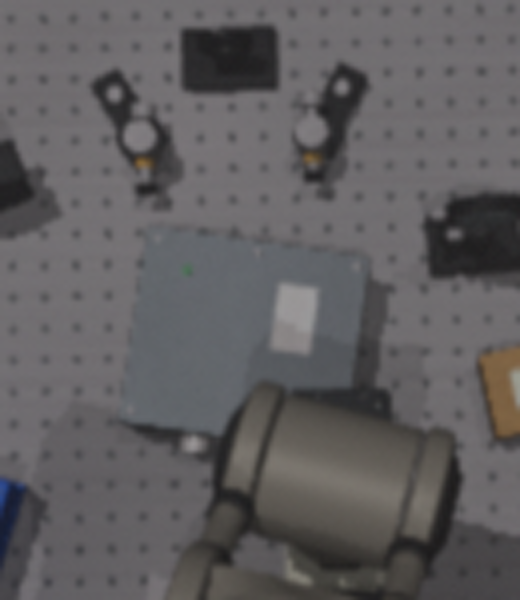

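```bash
python3 -m handwheel '{"translation": [[0.12,0.09,0],[0.1,0,0],[0,0,0],[0.12,0,0.005],[0.12,0,0.005],[0.12,0,0.005],[0,0,0],[0,0,0]], "twist": [0,0,0,0,0,0,0,0]}'
```

```text
time: 13.5
tool_pos: [519.8, -49.5, 38.0]
tcp_rot: [-3.133, 0.125, -0.004]
contact_force: [0.4, -0.1, 0.3]
grip_width: 0.2
```

```bash
python3 -m handwheel '{"translation": [[-0.2,-0.03,0],[-0.1,-0.07,0],[0,0,0],[0,0,0],[0,0,0],[0,0,0],[0,0,0],[0,0,0]], "twist": [0,0,0,0,0,0,0,0]}';python3 -c "
from h import *
look(5)"
```

```text
time: 14.5
tool_pos: [474.8, -63.0, 38.3]
tcp_rot: [-3.133, 0.122, -0.002]
contact_force: [0.8, 1.0, 0.7]
grip_width: 0.1
top laser [628.   10.8   1.6]
top rear_left [546.8  83.9  30.3]
top rear_right None
scene laser [619.   12.8  -1.6]
scene rear_left [543.9  77.3  29.7]
scene rear_right [542.3 -51.7  32.3]
```

View pics/c5.png

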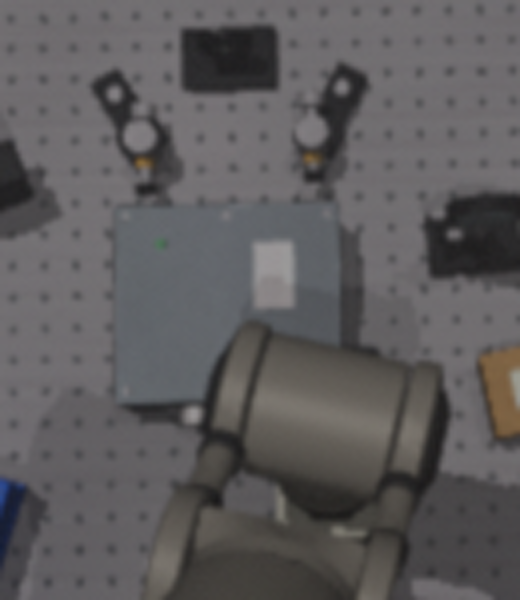

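```bash
cat >> h.py <<'E'
def front(img,cols):
    # strongest sub-pixel vertical gradient along columns of the front lid edge: rows searched in given band
    pass
E
python3 - <<'E'
from h import *
im=cv2.imread("pics/t5.png")[125:150,190:265]
im2=cv2.resize(im,None,fx=10,fy=10,interpolation=cv2.INTER_CUBIC)
cv2.imwrite("pics/z5.png",cv2.convertScaleAbs(im2,alpha=1.6,beta=20))
im=cv2.imread("pics/s5.png")[180:300,270:375]
cv2.imwrite("pics/y5.png",cv2.resize(im,None,fx=5,fy=5,interpolation=cv2.INTER_CUBIC))
E
```

```text
(no output)
```

View pics/z5.png

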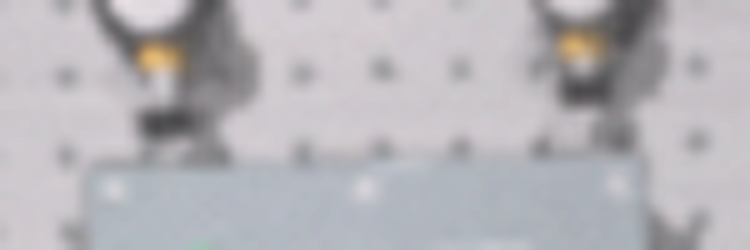

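View pics/y5.png

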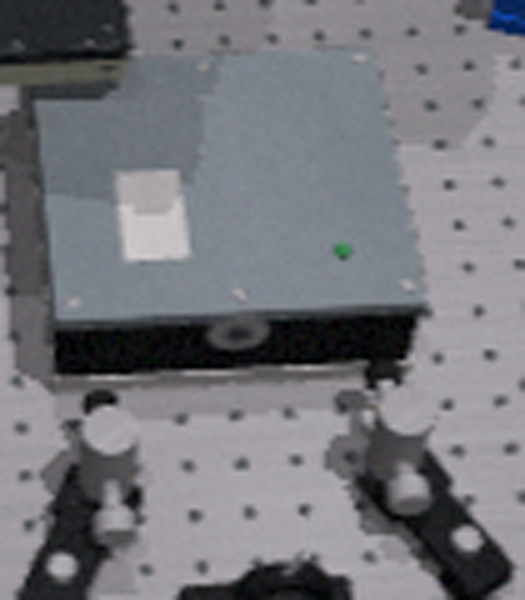

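```bash
python3 - <<'E'
from h import *
c=capture("top")
P=lambda x,y,z:ray(c,190+x/10-.5,125+y/10-.5,z)[:2].round(1)
print("tips",P(165,138,35),P(585,106,35),"lid",P(95,162,64),P(365,159,64),P(640,155,64))
print("pillar",P(150,-5+0,62))
E
```

```text
tips [710.  77.] [717.3 -52.8] lid [696.7  94.3] [695.9  13. ] [695.4 -69.9]
pillar [747.9  77.3]
```

```bash
python3 -m handwheel '{"translation": [[0.15,0.01,0],[0.13,0,0],[0,0,0],[0.08,0,0.005],[0.05,0,0],[0,0,0],[0,0,0],[0,0,0]], "twist": [0,0,0,0,0,0,0,0]}'
```

```text
time: 15.95
tool_pos: [530.2, -62.3, 38.5]
tcp_rot: [-3.133, 0.138, -0.002]
contact_force: [-0.6, 0.4, -0.3]
grip_width: 0.7
```

```bash
python3 -m handwheel '{"translation": [[0.06,0,0.003],[0.03,0,0],[0,0,0],[-0.2,0,0],[-0.1,0,0],[0,0,0],[0,0,0],[0,0,0]], "twist": [0,0,0,0,0,0,0,0]}'
cat >> h.py <<'E'
def zoom(k):
    c=capture("top");s=capture("scene");save(c,f"t{k}");save(s,f"s{k}")
    a=cv2.resize(c["img"][125:150,190:265],None,fx=10,fy=10,interpolation=cv2.INTER_CUBIC)
    a=cv2.convertScaleAbs(a,alpha=1.6,beta=20)
    b=cv2.resize(s["img"][230:290,275:370],None,fx=5,fy=5,interpolation=cv2.INTER_CUBIC)
    b=cv2.copyMakeBorder(b,0,0,0,750-b.shape[1],cv2.BORDER_CONSTANT)
    cv2.imwrite(f"pics/z{k}.png",np.vstack([a,b])[...,::-1])
E
python3 -c "
from h import *
zoom(6)"
```

```text
time: 16.95
tool_pos: [495.0, -63.0, 38.8]
tcp_rot: [-3.134, 0.149, -0.001]
contact_force: [0.2, 1.0, 0.4]
grip_width: 0.2
```

View pics/z6.png

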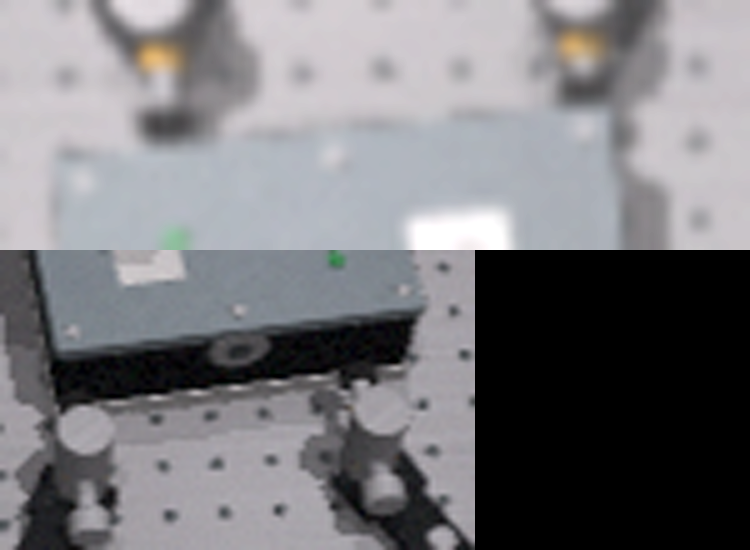

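```bash
python3 - <<'E'
from h import *
c=capture("top")
P=lambda x,y,z:ray(c,190+x/10-.5,125+y/10-.5,z)[:2].round(1)
print("tips",P(165,138,35),P(585,106,35),"lid",P(60,152,64),P(165,146,64),P(585,112,64),P(610,110,64))
E
```

```text
tips [710.  77.] [717.3 -52.8] lid [700.  104.8] [701.1  73.2] [708.9 -53.6] [709.4 -61.1]
```

```bash
python3 -m handwheel '{"translation": [[0,0.3,0],[0,0.35,0],[0,0.31,0],[0,0,0],[0.15,0,-0.01],[0.06,0,0],[0,0,0],[0,0,0]], "twist": [0,0,0,0,0,0,0,0]}'
```

```text
time: 18.1
tool_pos: [526.1, 82.5, 36.5]
tcp_rot: [-3.134, 0.152, -0.004]
contact_force: [0.1, 0.5, -0.2]
grip_width: 0.2
```

```bash
python3 -c "
from h import *
zoom(7)"
```

```text
(no output)
```

View pics/z7.png

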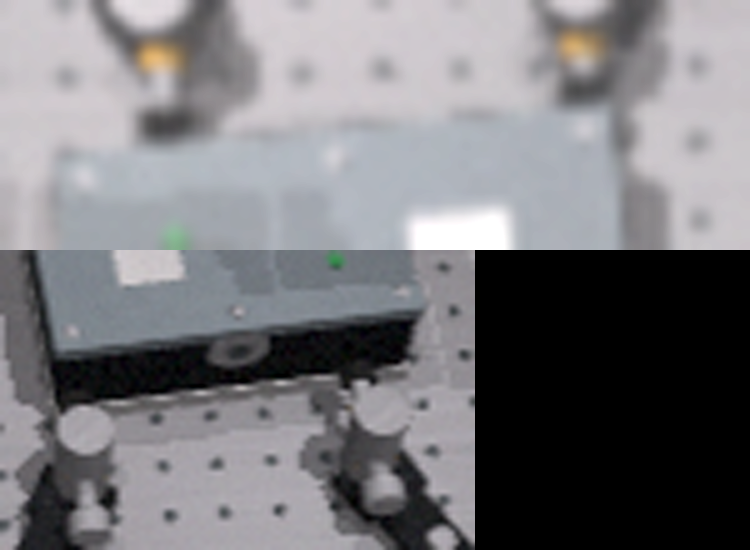

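The head is unmoved: lid edge still at rows 152 to 110. I'll push the left corner, angled slightly to the right to re-centre it.

```bash
python3 -m handwheel '{"translation": [[0.03,0,0],[0.05,-0.03,0.003],[0.05,-0.03,0.003],[0,0,0],[0,0,0],[0,0,0],[0,0,0],[0,0,0]], "twist": [0,0,0,0,0,0,0,0]}';python3 -c "
from h import *
zoom(8)"
```

```text
time: 19.2
tool_pos: [535.4, 76.6, 36.7]
tcp_rot: [-3.129, 0.176, -0.002]
contact_force: [-1.6, 0.9, -0.4]
grip_width: 0.4
```

View pics/z8.png

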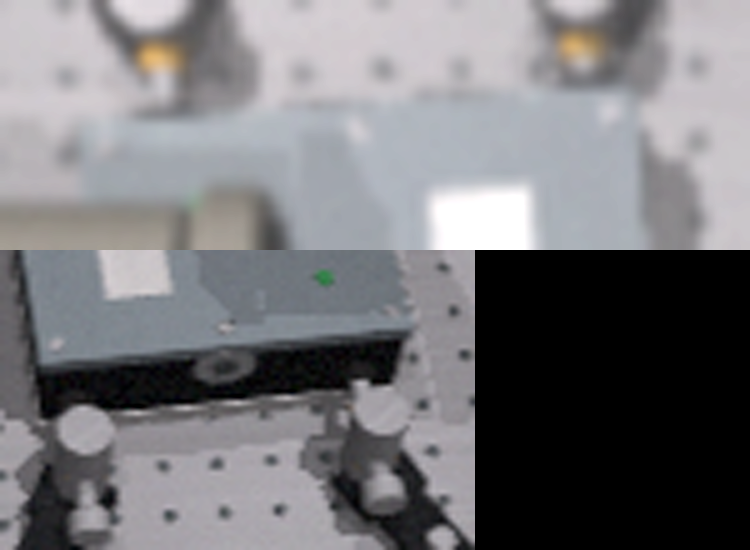

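```bash
python3 - <<'E'
from h import *
c=capture("top")
P=lambda x,y,z:ray(c,190+x/10-.5,125+y/10-.5,z)[:2].round(1)
print("tips",P(165,138,35),P(585,106,35),"lid",P(82,123,64),P(165,117,64),P(585,95,64),P(635,92,64))
E
```

```text
tips [710.  77.] [717.3 -52.8] lid [708.7  98. ] [710.  73.] [714.1 -53.7] [714.7 -68.8]
```

```bash
python3 -m handwheel '{"translation": [[-0.15,0,0],[-0.12,0,0],[0,-0.3,0],[0,-0.35,0],[0,-0.28,0],[0,0,0],[0.12,0,0],[0,0,0]], "twist": [0,0,0,0,0,0,0,0]}'
```

```text
time: 20.35
tool_pos: [514.6, -66.7, 37.6]
tcp_rot: [-3.131, 0.168, -0.001]
contact_force: [-0.1, -0.5, -0.4]
grip_width: 0.5
```

```bash
python3 -m handwheel '{"translation": [[0.1,0.04,0],[0.04,0,0],[0,0,0],[0.02,0,0],[0.02,0,0],[0.02,0,0],[0,0,0],[0,0,0]], "twist": [0,0,0,0,0,0,0,0]}'; python3 -c "
from h import *
zoom(9)"
```

```text
time: 21.35
tool_pos: [542.2, -58.5, 37.1]
tcp_rot: [-3.13, 0.173, 0.002]
contact_force: [-0.1, -0.8, 0.3]
grip_width: 0.6
```

View pics/z9.png

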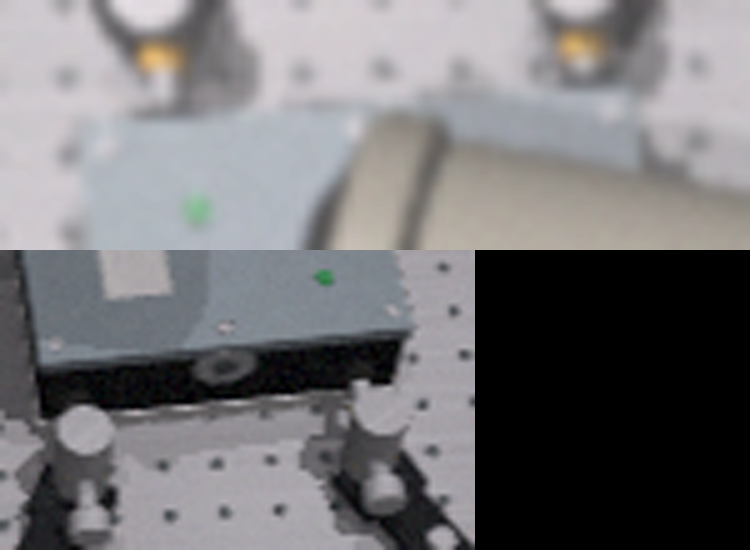

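```bash
python3 -m handwheel '{"translation": [[0.03,0,0.002],[0.03,0,0.002],[0,0,0],[0,0,0],[0,0,0],[0,0,0],[0,0,0],[0,0,0]], "twist": [0,0,0,0,0,0,0,0]}'
```

```text
time: 22.45
tool_pos: [543.5, -58.9, 37.7]
tcp_rot: [-3.13, 0.192, 0.003]
contact_force: [-1.1, 0.4, 1.8]
grip_width: 0.5
```

```bash
python3 -m handwheel '{"translation": [[0.05,0,0.006],[0.04,0,0.004],[0,0,0],[0,0,0],[0,0,0],[0,0,0],[0,0,0],[0,0,0]], "twist": [0,0,0,0,0,0,0,0]}'; python3 -c "
from h import *
zoom(10)"
```

```text
time: 23.45
tool_pos: [546.6, -59.5, 40.1]
tcp_rot: [-3.129, 0.218, 0.005]
contact_force: [-2.7, -0.8, 3.3]
grip_width: 0.5
```

View pics/z10.png

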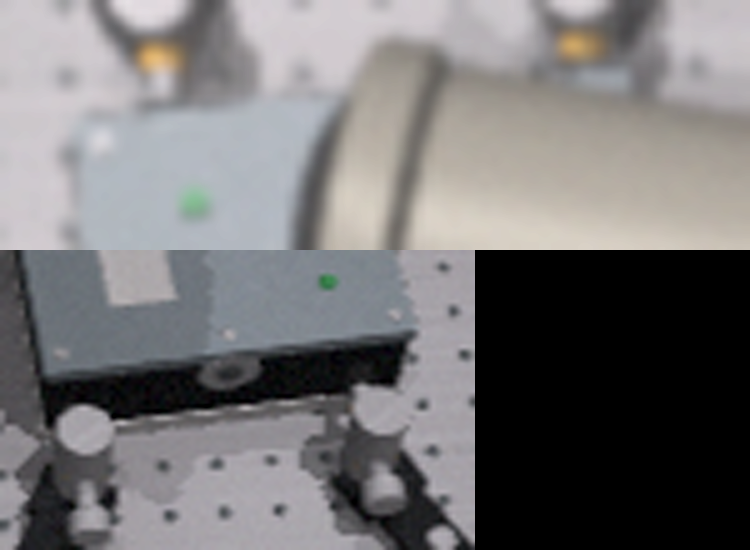

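```bash
python3 -m handwheel '{"translation": [[-0.15,0,0],[-0.2,0,0],[-0.1,0,0],[0,0.2,0],[0,0.3,0],[0,0.2,0],[0,0,0],[0,0,0]], "twist": [0,0,0,0,0,0,0,0]}'; python3 -c "
from h import *
zoom(11)
c=capture('top')
P=lambda x,y,z:ray(c,190+x/10-.5,125+y/10-.5,z)[:2].round(1)
print(P(165,110,64),P(585,70,64))"
```

```text
time: 24.55
tool_pos: [482.4, 47.2, 39.5]
tcp_rot: [-3.13, 0.205, 0.003]
contact_force: [0.2, -0.6, -0.5]
grip_width: 0.7
[712.1  73. ] [721.8 -53.8]
```

View pics/z11.png

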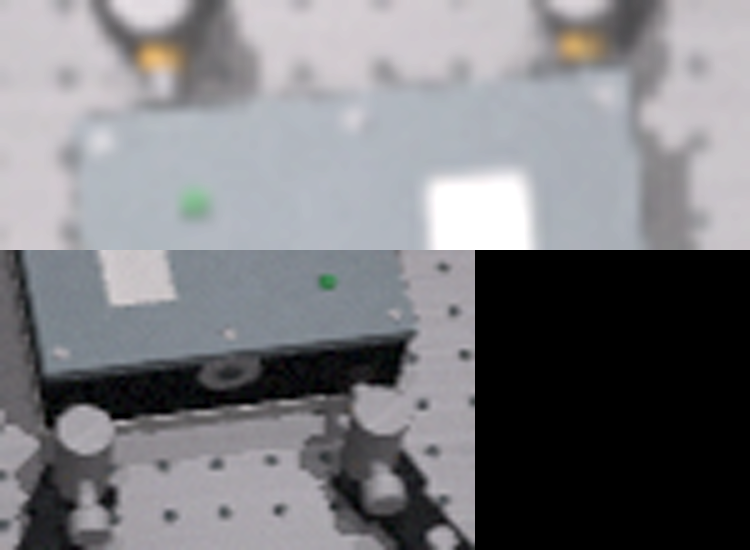

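Right and left gaps now look closed or nearly so: lid edge at about (165,107) and (585,73). The tool has picked up a 0.2 rad tilt, so before the last gentle presses I'll lift it clear and turn it half round. That makes the fingertips lead.

```bash
python3 -m handwheel '{"translation": [[-0.1,0.1,0.3],[0,0.1,0.1],[0,0,0],[0,0,0],[0,0,0],[0,0,0],[0,0,0],[0,0,0]], "twist": [0.117,0.117,0.117,0.117,0.117,0.117,0.117,0.117]}'; python3 -m handwheel '{"translation": [[0,0,0],[0,0,0],[0,0,0],[0,0,0],[0,0,0],[0,0,0],[0,0,0],[0,0,0]], "twist": [0.117,0.117,0.117,0.117,0.117,0.117,0.117,0.05]}'
```

```text
time: 25.7
tool_pos: [468.8, 70.8, 101.2]
tcp_rot: [-3.132, 0.207, 1.499]
contact_force: [-0.3, 0.2, -0.8]
grip_width: 0.8
time: 26.7
tool_pos: [469.4, 64.6, 101.8]
tcp_rot: [-3.131, 0.209, 2.892]
contact_force: [0.2, 0.1, 0.1]
grip_width: 0.6
```

```bash
python3 -m handwheel '{"translation": [[0,0.03,-0.25],[0,0,-0.12],[0.2,0,0],[0.18,0,0],[0,0,0],[0,0,0],[0,0,0],[0,0,0]], "twist": [0,0,0,0,0,0,0,0]}'
```

```text
time: 27.7
tool_pos: [525.9, 63.6, 44.8]
tcp_rot: [-3.13, 0.208, 2.884]
contact_force: [-0.7, 0.7, -0.1]
grip_width: 0.7
```

```bash
python3 -m handwheel '{"translation": [[0.04,0.05,0],[0.03,0,0],[0.02,0,0],[0.02,0,0],[0,0,0],[0,0,0],[0,0,0],[0,0,0]], "twist": [0,0,0,0,0,0,0,0]}'
```

```text
time: 28.7
tool_pos: [542.3, 71.9, 44.7]
tcp_rot: [-3.13, 0.206, 2.885]
contact_force: [-1.1, 0.4, 1.1]
grip_width: 0.3
```

```bash
python3 -m handwheel '{"translation": [[0,0,0],[0,0,0],[0,0,0],[0,0,0],[0.02,0,0],[0.02,0,0],[0.02,0,0],[0.02,0,0]], "twist": [0,0,0,0,0,0,0,0]}'; python3 -c "
from h import *
zoom(12)"
```

```text
time: 29.7
tool_pos: [543.2, 71.8, 42.7]
tcp_rot: [-3.121, 0.183, 2.886]
contact_force: [-11.8, -0.2, 8.2]
grip_width: 0.3
```

View pics/z12.png

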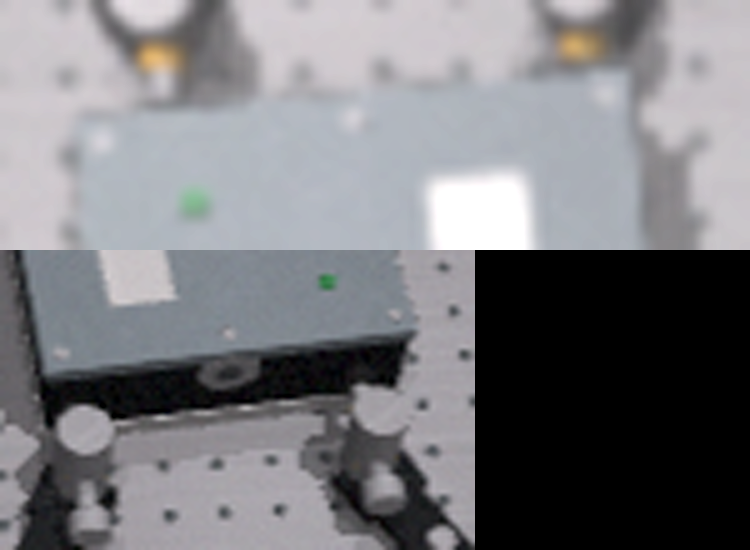

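```bash
python3 -m handwheel '{"translation": [[0.02,0,0.01],[0.025,0,0.01],[0.025,0,0.01],[0.025,0,0.008],[0,0,0],[0,0,0],[0,0,0],[0,0,0]], "twist": [0,0,0,0,0,0,0,0]}'; python3 -c "
from h import *
zoom(13)"
```

```text
time: 30.8
tool_pos: [542.7, 71.7, 42.9]
tcp_rot: [-3.11, 0.149, 2.887]
contact_force: [-1.6, 0.9, 0.7]
grip_width: 0.6
```

View pics/z13.png

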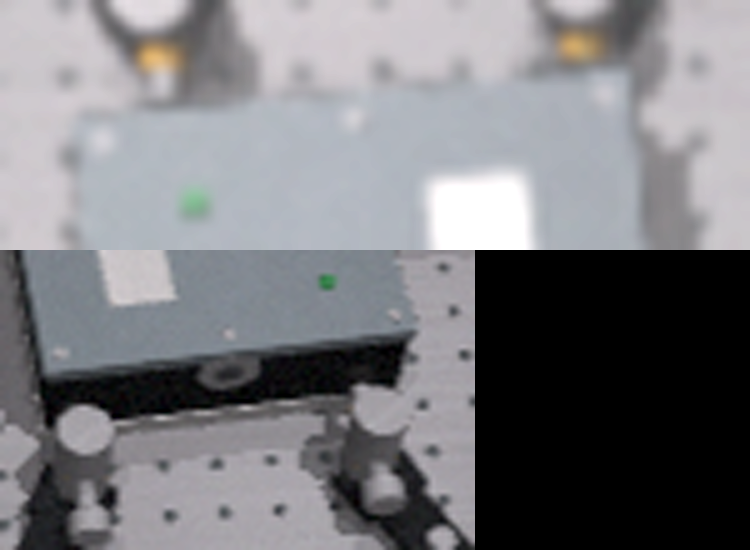

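```bash
python3 -m handwheel '{"translation": [[0,0,0],[0,0,0],[0,0,0.01],[0.03,0,0.01],[0.03,0,0.012],[0.03,0,0.012],[0.03,0,0.012],[0.03,0,0.012]], "twist": [0,0,0,0,0,0,0,0]}'; python3 -c "
from h import *
zoom(14)"
```

```text
time: 31.9
tool_pos: [543.5, 72.0, 45.3]
tcp_rot: [-3.095, 0.099, 2.888]
contact_force: [-13.3, -0.2, 1.7]
grip_width: 0.5
```

View pics/z14.png

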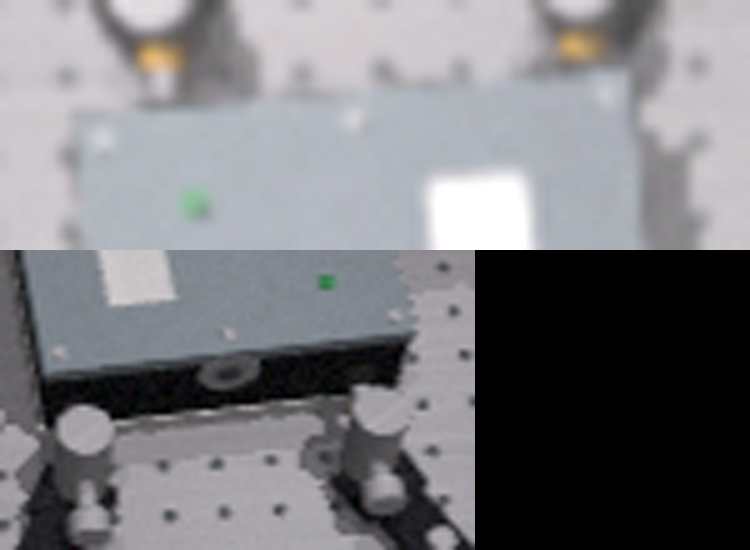

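```bash
python3 -m handwheel '{"translation": [[-0.12,0,0],[-0.18,0,0],[0,-0.33,0],[0,-0.35,0],[0,-0.23,0],[0,0,0],[0.15,0,0],[0.05,0,0]], "twist": [0,0,0,0,0,0,0,0]}'
```

```text
time: 33.0
tool_pos: [533.1, -67.4, 47.8]
tcp_rot: [-3.097, 0.111, 2.89]
contact_force: [0.8, -0.5, -0.4]
grip_width: 0.2
```

```bash
python3 -m handwheel '{"translation": [[0.06,0.01,-0.01],[0.03,0,0],[0.02,0,0],[0.02,0,0],[0.02,0,0.008],[0.02,0,0.01],[0.025,0,0.01],[0.025,0,0.01]], "twist": [0,0,0,0,0,0,0,0]}'; python3 -c "
from h import *
zoom(15)"
```

```text
time: 34.0
tool_pos: [552.5, -63.5, 46.5]
tcp_rot: [-3.091, 0.076, 2.893]
contact_force: [-10.6, -2.6, 1.6]
grip_width: 0.4
```

View pics/z15.png

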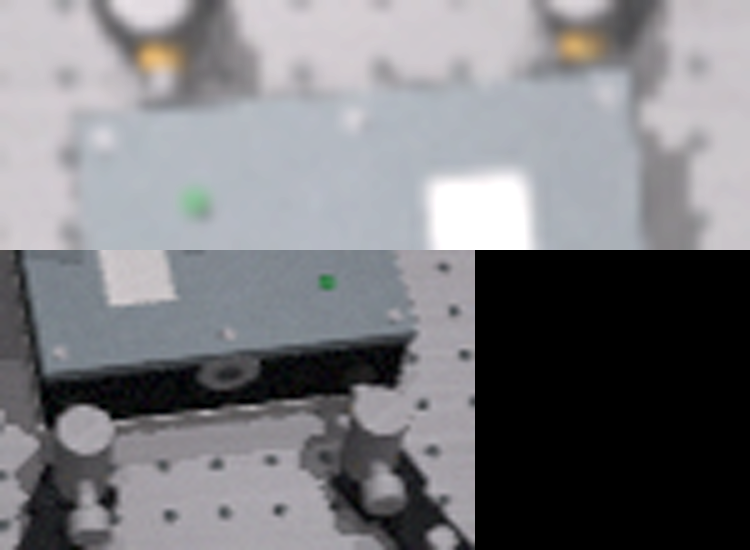

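```bash
python3 -m handwheel '{"translation": [[0.03,0,0.01],[0.03,0,0.01],[0.03,0,0.01],[0.03,0,0.01],[0.03,0,0.01],[0.03,0,0.01],[0.03,0,0.01],[0.03,0,0.01]], "twist": [0,0,0,0,0,0,0,0]}'; python3 - <<'E'
from h import *
zoom(16)
g=lambda k:cv2.cvtColor(cv2.imread(f"pics/t{k}.png"),cv2.COLOR_BGR2GRAY).astype(np.float32)
gs=lambda k:cv2.cvtColor(cv2.imread(f"pics/s{k}.png"),cv2.COLOR_BGR2GRAY).astype(np.float32)
for k in (11,12,13,14,15,16):
    o=[]
    for G,w in ((g,(195,133,25,18)),(g,(235,130,20,22)),(gs,(280,242,24,22)),(gs,(335,236,24,22))):
        x,y,a,b=w; T=G(11)[y:y+b,x:x+a]; S=cv2.resize(G(k)[y-4:y+b+4,x-4:x+a+4],None,fx=8,fy=8,interpolation=cv2.INTER_CUBIC);T=cv2.resize(T,None,fx=8,fy=8,interpolation=cv2.INTER_CUBIC)
        r=cv2.matchTemplate(S,T,cv2.TM_CCOEFF_NORMED);m=cv2.minMaxLoc(r);o.append(((m[3][0]-32)/8,(m[3][1]-32)/8,round(m[1],2)))
    print(k,o)
E
```

```text
time: 35.1
tool_pos: [551.7, -63.3, 48.1]
tcp_rot: [-3.077, -0.011, 2.891]
contact_force: [-13.2, -3.4, 2.9]
grip_width: 0.1
11 [(0.0, 0.0, 1.0), (0.0, 0.0, 1.0), (0.0, 0.0, 1.0), (0.0, 0.0, 1.0)]
12 [(0.0, 0.0, 0.99), (0.0, 0.0, 1.0), (0.0, 0.0, 1.0), (0.0, 0.0, 1.0)]
13 [(0.0, 0.0, 0.99), (0.0, 0.0, 1.0), (0.0, 0.0, 1.0), (0.0, 0.0, 1.0)]
14 [(0.0, 0.0, 0.98), (0.0, 0.0, 1.0), (-0.125, -0.125, 0.99), (0.0, 0.125, 1.0)]
15 [(0.0, -0.125, 0.98), (0.0, 0.0, 0.99), (0.0, 0.0, 0.99), (0.0, 0.125, 1.0)]
16 [(0.0, -0.125, 0.97), (0.0, -0.5, 0.93), (-0.125, 0.0, 0.99), (0.0, 0.125, 1.0)]
```

View pics/z16.png

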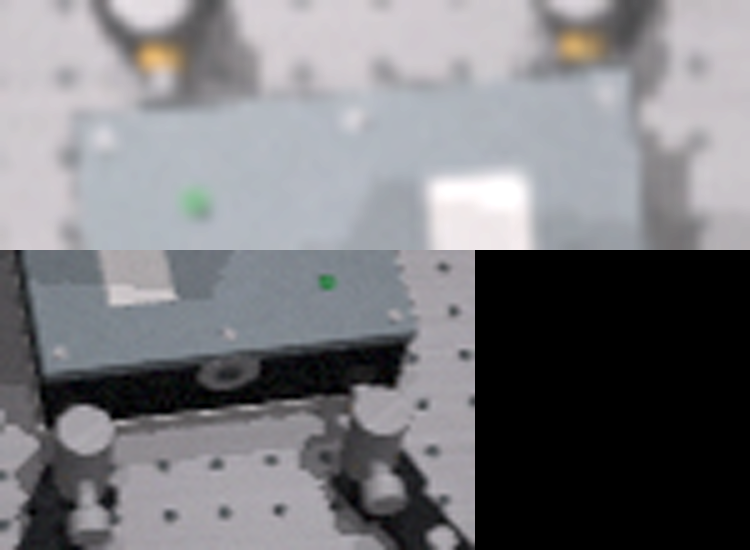

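```bash
python3 -m handwheel '{"translation": [[-0.1,0,0],[-0.2,0,0],[-0.2,0,0],[0,0,0.2],[0,0,0],[0,0,0],[0,0,0],[0,0,0]], "twist": [0,0,0,0,0,0,0,0]}'; python3 - <<'E'
from h import *
zoom(17)
c=capture("top");print(get_obs()["contact_force"])
cv2.imwrite("pics/f17.png",cv2.imread("pics/s17.png"))
g=lambda p,k:cv2.cvtColor(cv2.imread(f"pics/{p}{k}.png"),cv2.COLOR_BGR2GRAY).astype(np.float32)
for p,w in (("t",(195,133,25,18)),("t",(245,130,8,14)),("s",(280,242,24,22)),("s",(335,236,24,22))):
    x,y,a,b=w;f=lambda z:cv2.resize(z,None,fx=8,fy=8,interpolation=cv2.INTER_CUBIC)
    m=cv2.minMaxLoc(cv2.matchTemplate(f(g(p,17)[y-4:y+b+4,x-4:x+a+4]),f(g(p,16)[y:y+b,x:x+a]),cv2.TM_CCOEFF_NORMED));print(p,(m[3][0]-32)/8,(m[3][1]-32)/8,m[1])
E
```

```text
time: 36.2
tool_pos: [472.7, -63.4, 76.7]
tcp_rot: [-3.076, -0.015, 2.89]
contact_force: [-1.0, 0.5, -0.0]
grip_width: 0.1
[ 0.20222089  0.44873708 -0.60574567]
t 0.0 0.0 0.9933224320411682
t -0.125 0.0 0.9936472773551941
s 0.0 0.0 0.9967618584632874
s 0.0 0.0 0.997962236404419
```

View pics/f17.png

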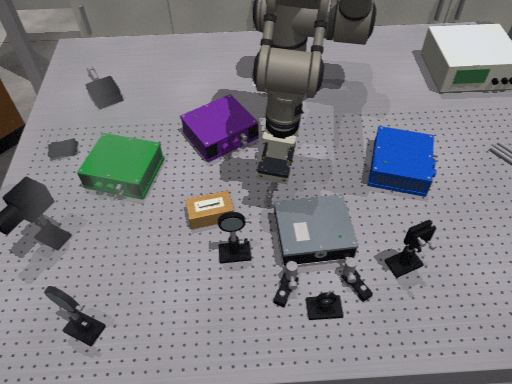

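View pics/z17.png

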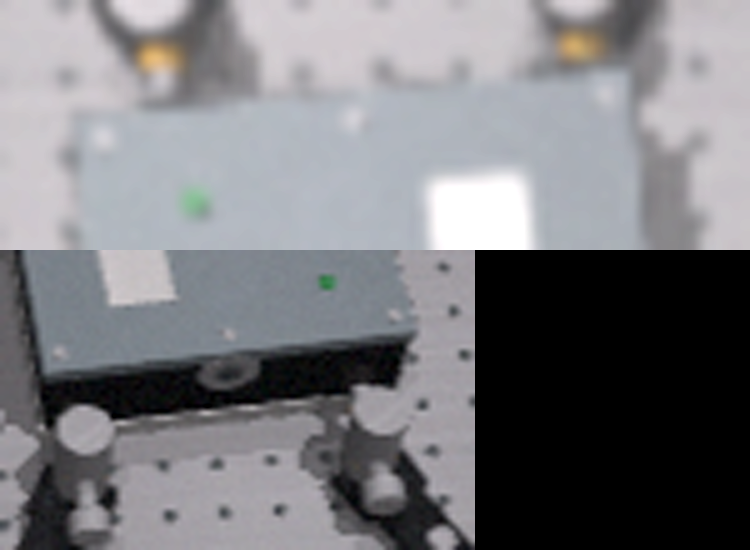

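```bash
python3 -c "
from plant import *
print(close_job(), get_obs()['time'])"
```

```text
the job is handed in; nothing more can be done
the job is handed in; nothing more can be done
```

I walked the grey laser head forward by pushing its two rear corners in turn until its front face reached both stop tips, then backed the arm off and handed the job in at about 36 s. Success is not confirmed: the hand-in gave no verdict, and the force on each tip could not be read directly.

**What supports contact on both tips:**
- **Stalled pushes:** the last light presses stalled at about 13 N on each corner with no visible movement. A free-sliding push earlier took about 8 N.
- **Camera estimate:** the front face reads 0 to 3 mm into each tip, at about 0.06 rad to the stops' axis. The camera is only good to about 2 mm, so the stalled pushes are the stronger evidence.
- **After backing off:** the head did not shift and the tool force read about zero.
- **Other objects:** by eye, the mirror mount, lens mount, tissue box and look-alikes stand where they were.

**What did not go as intended:**
- **Close to the sockets:** on one right-corner push the finger ended with its edge about 40 mm from the middle, right at the edge of the sockets. I saw no sign of contact, and I shifted it outward before pushing there again.
- **Tool tilt and downward drag:** the tool tilted by up to 0.2 rad while pushing and at times bore down on the head, with up to 18 N of push and 15 N downward at first contact. I corrected the tilt by turning the tool half round before the last presses.

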